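# Scrub out the glue pots

### The arm

A 6-joint arm with a two-finger parallel gripper is mounted at the origin on the work surface. World frame = base frame: x ahead of the robot, y to its left, z up, the work surface at z = 0. Lengths are in mm, angles in rad, forces in N, time in s.
With the tool pointing down it reaches from about 275 to 850 mm from the base axis. Payload 19 kg.
Tool frame: the origin (TCP) lies on the centre line of the jaws, within the pads' length; the fingertips stand 14 mm ahead of it and the grasp point (between the pads) lies 5 mm behind it (env.tip_reach is the distance from the TCP to the fingertips, in mm); z points along the fingers, y is the line along which they close (so a half turn about z gives the same grasp; the last joint's range is limited). The gripper opens to 85 mm and grips with 20 to 120 N. Pads are 22 mm wide; open, the fingers measure 114 mm over their backs; the gripper's body (76 mm by 85 mm) begins 54 mm behind the grasp point. The pads swing forward as they close: fully open they stand 13 mm farther back than shut.
Start: joints at [-1.409, 0.15, 1.437, -0, 1.554, -0.134], TCP at [167.59, -550.005, 245.267] pointing down, gripper open.
Joint ranges: [-2.8, 2.8], [-0.68, 2.1], [0.12, 2.68], [-1.39, 4.53], [0.16, 2.79], [-2.81, 2.81]. Speed limits (rad/s): [1.89, 1.89, 2.22, 3.01, 3.01, 3.01].

### API

Orientations are given as a 3x3 rotation matrix whose columns are the frame's x, y, z axes.
In Python, from bench import env, gripper_to, inverse_kinematics, viewer, workorder, spotter gives the robot as it stands. Calls block until the motion is done:
- env.reach(position, orientation): joint-space move of the TCP to a pose.
- env.move_straight(position, speed=150, rot=None, stop_force=None): straight line of the TCP; rot=None keeps the orientation; speed is the mean speed in mm/s. With stop_force (N) it stops when the force on the tool has changed by that much, and returns True; else False.
- env.move_joints(angles): joint-space move.
- gripper_to(opening, strength=None): opening from 0.0 (shut) to 1.0 (fully open); strength is the grip in N (None keeps the last); returns when the fingers have stopped.
- env.pause(seconds).
- inverse_kinematics(position, orientation): joint angles nearest the present ones, or None.
- viewer.get_image(name): name is "scene" or "top" or "wrist"; returns a dict with "img" (480x640x3 uint8, red, green, blue), "fx", "fy", "cx", "cy" (pixels), "distortion" ([k1, k2, p1, p2, k3] as OpenCV has them; the pictures are not rectified), "position" and "attitude" of the camera in the world. Camera axes: x right, y down, z forward; pixel columns grow to the right and rows downward; lengths in mm; the calibration is good to about 2 mm. A picture is of the moment at which its call begins. There is no depth.
A pose or a line that the arm cannot do raises env.PlanningError and nothing moves.
- workorder.close_job(): hands the job in; it is judged then, once.
Trained networks look in the newest picture that a camera, given by its name, has taken for a name from the list of things; names that differ only in an ending like _2 or _b are one class to them, and where a whole thing is asked for, a point or a joint stands for the part that bears it (a point fixed in the world has none). Each returns a list of dicts, best first, with "p" (0 to 1); they miss things now and then, are a little off and sometimes report something else, mostly with a low value. They report only what shows in the picture. A call takes as long as a camera call.
- spotter.spot_in(camera, target): "position" ([x, y, z] in mm, in world coordinates, good to about 4 mm: the middle of the surface that is visible of it).
- spotter.outline_of(camera, target): "pixels" (480x640 bool, what is visible of it).
- spotter.spot_point(camera, target): "position" ([x, y, z] in mm, in world coordinates, good to about 4 mm: a listed point, or the origin of a listed thing).
Readings, each from a call of its own:
- env.current_clock(): time.
- env.current_joint_pos(): joint angles.
- env.current_qd(): joint speeds.
- env.current_joint_torque(): joint torques, N m.
- env.current_position(): TCP position.
- env.current_orientation(): TCP orientation.
- env.current_ft_force(): force on the tool from outside, world axes, zero at the start.
- env.current_torque(): the same for the moment, N m.
- env.current_gripper_width(): opening from 0.0 (shut) to 1.0 (fully open).
- env.current_gripper_force(): force on a finger pad.
Only numpy, scipy, OpenCV 4.12 (cv2) and the standard library are available. Lean on these libraries where they do the work, as an engineer would, in place of code of your own. Each camera call takes 0.05 s, during which the arm holds its last target. There are 200 camera calls.

### The job

Clear the wooden stand: lift each glue pot off it and set it down upright on the aluminium draining board. Once all of them are there, scrub them out with the long brush from the green holder, from pale to dark (white, then yellow, then red, whichever are present): inside each pot push the brush head right down to the bottom, draw it up until its end is near the rim, and push it right down to the bottom again. Finally stand the brush back in its holder, head down, leaving the pots upright on the board and everything else where it is.

Things in the scene. Friction and masses are not known exactly. Their poses are not given: they have to be found in the camera images.
- stand: fixed low wooden stand, top 150 x 390 mm (x, y), top surface 45 mm above the table. Origin: centre of its underside. It may be left or right of the robot's centre line
- board: fixed flat aluminium draining board, 180 x 400 mm (x, y), 12 mm thick, no rims. Origin: centre of its underside (on the table). On the other side from the stand; room for three pots in a row along y
- pot_white: loose white pot, 0.45 kg: weighted dark foot disc radius 48 mm, 10 mm thick; body outer radius 36 mm (low) to 42 mm (rim), 95 mm tall, wall 4 mm, inside floor 10 mm above the underside. Origin: centre of underside, z up. Flat upright wooden handle plate on its own -x side, to pinch from above: x = -53 to -41 mm, 50 mm wide along y, z = 50 to 150 mm (55 mm above the rim). May be absent (None)
- pot_yellow: loose yellow pot, 0.45 kg: weighted dark foot disc radius 48 mm, 10 mm thick; body outer radius 36 mm (low) to 42 mm (rim), 95 mm tall, wall 4 mm, inside floor 10 mm above the underside. Origin: centre of underside, z up. Flat upright wooden handle plate on its own -x side, to pinch from above: x = -53 to -41 mm, 50 mm wide along y, z = 50 to 150 mm (55 mm above the rim). May be absent (None)
- pot_red: loose red pot, 0.45 kg: weighted dark foot disc radius 48 mm, 10 mm thick; body outer radius 36 mm (low) to 42 mm (rim), 95 mm tall, wall 4 mm, inside floor 10 mm above the underside. Origin: centre of underside, z up. Flat upright wooden handle plate on its own -x side, to pinch from above: x = -53 to -41 mm, 50 mm wide along y, z = 50 to 150 mm (55 mm above the rim). May be absent (None)
- brush: loose long bottle brush, 210 mm, 0.09 kg, straight and round. Origin: centre of the flat end of its head (the end that must reach the pot's bottom); z runs along it towards the handle's top. Blue and white head 40 mm diameter from z = 0 to 72 mm, 8 mm steel neck, orange handle 20 mm diameter from z = 115 to 210 mm. Starts head down in the holder
- holder: fixed green round holder cup: outer radius 34 mm (36 mm at the foot), inner radius 30 mm, 80 mm tall, inside floor 5 mm above the table. Origin: centre of its underside. The brush stands in it
- small_bowl: loose terracotta bowl, radius 36 mm, 35 mm tall, origin centre of its underside; leave alone
- bowl_a: loose wooden bowl, radius 55 mm, 50 mm tall, origin centre of its underside; leave alone
- bowl_b: loose dark wooden bowl, radius 85 mm, 70 mm tall, origin centre of its underside; leave alone
- jar: loose closed amber jar, radius 30 mm, 85 mm tall, origin centre of its underside; leave alone
- picture: loose plywood picture panel lying flat, 200 x 150 x 10 mm, origin centre of its underside; leave alone
- tub: loose yellow plastic tub with two small brushes in it, radius 50 mm, 100 mm tall (brushes to 150 mm), origin centre of its underside; leave alone

How it is judged:
By the outcome, as a careful person would: the job done as asked, in the order asked, and still so for the second after the job is handed in, with the robot touching nothing.
Of pot_white, pot_yellow, pot_red only 2 to 3 are there at a start; the rules pass over those that are not, and their reading is None.
At some moment in a run one of pot_white, pot_yellow, pot_red may be knocked a few centimetres aside while the robot is not near it.
It also fails if it takes over 208 s, if anything falls off the work surface, if the arm or the gripper's body presses on something with over 40 N, if the wrist force passes 120 N, or if a joint passes its speed limit or range.

## Working session

There is one attempt and no reset: what is moved stays moved. The work goes in short steps, each a Python script; the robot and the scene stay as the last script left them, time stands still between calls to the robot, and variables do not carry over. Pictures are saved under pics/ and viewed, at most 14 in all, crops included, and the job is handed in when it is done.

```bash
ls; mkdir -p pics; cat > h.py <<'E'
import numpy as np, cv2
from bench import env, gripper_to, inverse_kinematics, viewer, workorder, spotter
def snap(cam,fn=None):
    d=viewer.get_image(cam)
    if fn: cv2.imwrite('pics/'+fn+'.png',d['img'][:,:,::-1])
    return d
def ray(d,u,v):
    K=np.array([[d['fx'],0,d['cx']],[0,d['fy'],d['cy']],[0,0,1.]])
    p=cv2.undistortPoints(np.array([[[u,v]]],float),K,np.array(d['distortion'],float))[0,0]
    return np.array(d['position'],float), np.array(d['attitude'])@np.array([p[0],p[1],1.])
def at_z(d,u,v,z):
    o,r=ray(d,u,v); return o+r*(z-o[2])/r[2]
E
python3 - <<'E'
from h import *
for c in ['scene','top']:
    d=snap(c,c+'0'); print(c,np.round(d['position']),np.round(d['attitude'],2).tolist())
    for t in ['stand','board','pot_white','pot_yellow','pot_red','brush','holder','tub','jar','bowl_a','picture','small_bowl']:
        a=spotter.spot_point(c,t)[:2]
        print(t,[(np.round(x['position']).tolist(),round(x['p'],2)) for x in a])
print(env.current_clock())
E
```

```text
pics
scene [1200. -687. 1221.] [[0.76, 0.5, -0.41], [0.65, -0.6, 0.47], [-0.01, -0.62, -0.79]]
stand [([543.0, 224.0, 2.0], 0.73)]
board [([518.0, -241.0, 1.0], 0.8), ([399.0, 569.0, 0.0], 0.65)]
pot_white [([538.0, 332.0, 43.0], 0.7)]
pot_yellow [([535.0, 212.0, 43.0], 0.74)]
pot_red [([537.0, 84.0, 48.0], 0.61)]
brush [([702.0, -30.0, 8.0], 0.72)]
holder [([698.0, -31.0, -0.0], 0.63), ([702.0, -32.0, 8.0], 0.54)]
tub [([721.0, 301.0, -4.0], 0.63)]
jar [([739.0, -289.0, 1.0], 0.87)]
bowl_a [([395.0, 571.0, 0.0], 0.97), ([806.0, -75.0, 0.0], 0.7)]
picture [([444.0, -612.0, -5.0], 0.75)]
small_bowl [([730.0, 187.0, 1.0], 0.89)]
top [ 271.   -4. 1929.] [[-0.02, -0.98, 0.18], [-1.0, 0.02, -0.01], [0.0, -0.18, -0.98]]
stand [([536.0, 217.0, 4.0], 0.57)]
board [([518.0, -244.0, 2.0], 0.67), ([536.0, 216.0, 2.0], 0.64)]
pot_white [([536.0, 334.0, 46.0], 0.84)]
pot_yellow [([528.0, 210.0, 45.0], 0.87), ([738.0, -285.0, -3.0], 0.33)]
pot_red [([537.0, 84.0, 44.0], 0.64)]
brush [([701.0, -33.0, 9.0], 0.64)]
holder [([699.0, -25.0, 1.0], 0.68)]
tub [([723.0, 305.0, -3.0], 0.67), ([700.0, -32.0, 7.0], 0.55)]
jar [([742.0, -284.0, -1.0], 0.49)]
bowl_a [([804.0, -75.0, -1.0], 0.82), ([398.0, 568.0, 1.0], 0.63)]
picture [([446.0, -610.0, -4.0], 0.88)]
small_bowl [([733.0, 187.0, 0.0], 0.83)]
1.3
```

View pics/scene0.png

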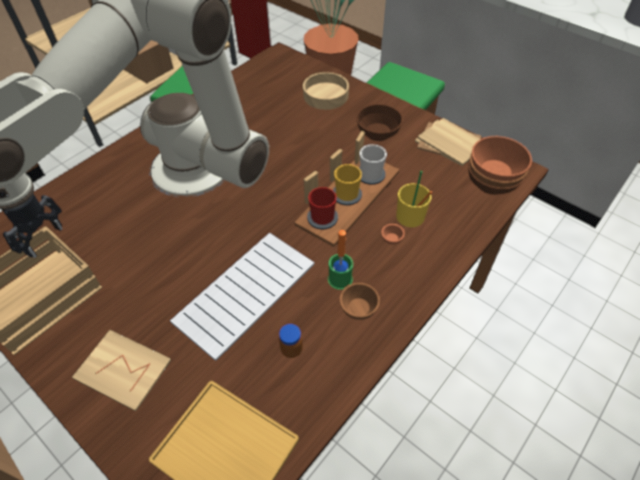

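View pics/top0.png

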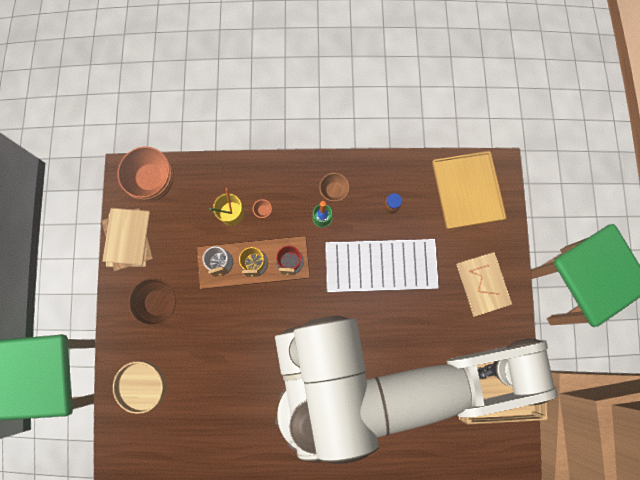

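All three pots are present. The white, yellow and red pots are on the stand at about (216,260), (252,262) and (289,258) in the top view, with their handle plates towards the robot. The brush is in its holder at (322,213), and the board is at (382,265).

```bash
cat >> h.py <<'E'
def down(yaw):
    y=np.array([np.cos(yaw),np.sin(yaw),0]); z=np.array([0,0,-1.]); return np.c_[np.cross(y,z),y,z]
E
python3 - <<'E'
from h import *
for yaw in (0,np.pi):
    for p in ([490,330,170],[490,80,170],[470,-120,140],[470,-360,140],[700,-30,200]):
        q=inverse_kinematics(p,down(yaw)); print(yaw,p,None if q is None else np.round(q,2))
print(np.round(env.current_orientation(),2).tolist())
q=[inverse_kinematics([440,210,420],down(y)) for y in (0,np.pi)]
y=0 if q[0] is not None and abs(q[0][5])<=abs(q[1][5] if q[1] is not None else 9) else np.pi
env.reach([440,0,420],down(y)); env.reach([440,210,420],down(y)); print(y)
d=snap('wrist','w0'); print(np.round(d['position']),np.round(d['attitude'],2).tolist())
for t in ['pot_white','pot_yellow','pot_red']:
    print(t,[(np.round(x['position']).tolist(),round(x['p'],2)) for x in spotter.spot_point('wrist',t)[:2]])
print(env.current_clock())
E
```

```text
0 [490, 330, 170] [ 0.46  0.22  1.51 -0.    1.41  0.46]
0 [490, 80, 170] [ 0.01  0.03  1.73 -0.    1.39  0.01]
0 [470, -120, 140] [-0.41  0.02  1.79 -0.    1.33 -0.41]
0 [470, -360, 140] [-0.78  0.24  1.55 -0.    1.35 -0.78]
0 [700, -30, 200] [-0.15  0.43  1.17 -0.    1.54 -0.15]
3.141592653589793 [490, 330, 170] [ 0.46  0.22  1.51 -0.    1.41 -2.68]
3.141592653589793 [490, 80, 170] None
3.141592653589793 [470, -120, 140] [-0.41  0.02  1.79 -0.    1.33  2.73]
3.141592653589793 [470, -360, 140] [-0.78  0.24  1.55 -0.    1.35  2.36]
3.141592653589793 [700, -30, 200] None
[[0.96, 0.29, -0.0], [0.29, -0.96, 0.0], [0.0, -0.0, -1.0]]
0
[441. 289. 549.] [[1.0, -0.0, -0.0], [-0.0, -0.95, -0.31], [-0.0, 0.31, -0.95]]
pot_white [([538.0, 338.0, 47.0], 0.98)]
pot_yellow [([533.0, 213.0, 47.0], 0.79)]
pot_red [([537.0, 85.0, 46.0], 0.7), ([706.0, -33.0, 2.0], 0.7)]
4.625
```

View pics/w0.png

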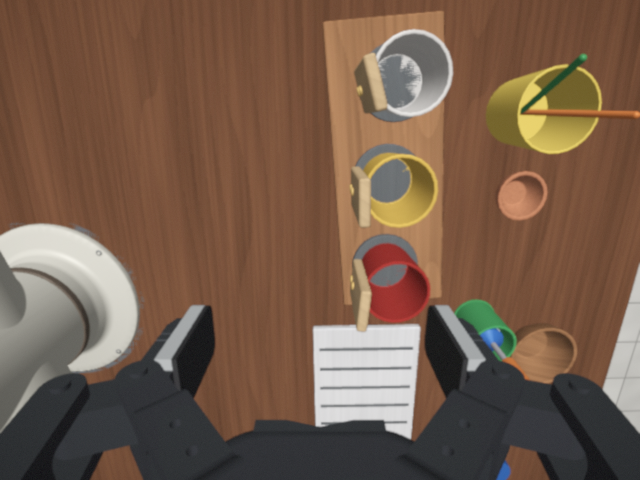

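The wrist view shows all three pots unobstructed: white at (410,75), yellow at (398,188) and red at (393,282), each with its handle plate on the left. White's plate is visibly rotated. I'll fit each pot's pose by matching a silhouette model to the network outline.

```bash
cat >> h.py <<'E'
from scipy.optimize import minimize
A=np.linspace(0,2*np.pi,48,endpoint=False)
circ=lambda r,z: np.c_[r*np.cos(A),r*np.sin(A),np.full(48,z)]
PARTS=[np.r_[circ(48,0),circ(48,10)],np.r_[circ(36,10),circ(42,95)],
 np.array([[x,y,z] for x in(-53,-41) for y in(-25,25) for z in(50,150)],float)]
def render(d,x,y,yaw,z):
    K=np.array([[d['fx'],0,d['cx']],[0,d['fy'],d['cy']],[0,0,1.]]); R=np.array(d['attitude'])
    c,s=np.cos(yaw),np.sin(yaw); m=np.zeros((480,640),np.uint8)
    for P in PARTS:
        W=P@np.array([[c,s,0],[-s,c,0],[0,0,1]])+[x,y,z]
        uv=cv2.projectPoints((W-d['position'])@R,np.zeros(3),np.zeros(3),K,np.array(d['distortion'],float))[0]
        cv2.fillConvexPoly(m,cv2.convexHull(np.round(uv*16).astype(np.int32)),1,shift=4)
    return m>0
def find_pot(name,z,cam='wrist',near=None):
    """pose (x,y,yaw), iou of a pot whose underside is at z"""
    d=snap(cam)
    o=[h for h in spotter.spot_point(cam,name) if near is None or np.hypot(*(np.array(h['position'][:2])-near))<90]
    if not o: return None
    p0=np.array(o[0]['position'])
    ms=[h['pixels'] for h in spotter.outline_of(cam,name)]
    if not ms: return None
    M=max(ms,key=lambda m:(m&render(d,p0[0],p0[1],0,z)).sum())
    f=lambda v:1-(lambda r:(r&M).sum()/max((r|M).sum(),1))(render(d,v[0],v[1],v[2]/50,z))
    best=min((minimize(f,[p0[0],p0[1],a*50],method='Nelder-Mead',options=dict(initial_simplex=np.array([[p0[0],p0[1],a*50]]*4)+np.r_[np.zeros((1,3)),8*np.eye(3)],xatol=.05,fatol=1e-4)) for a in(-.5,0,.5)),key=lambda r:r.fun)
    return best.x[0],best.x[1],best.x[2]/50,1-best.fun,p0
E
python3 - <<'E'
from h import *
for t in ['pot_white','pot_yellow','pot_red']:
    for c in ['wrist','top','scene']:
        r=find_pot(t,45,c); print(t,c,None if r is None else (np.round(r[:4],3),np.round(r[4])))
E
```

```text
pot_white wrist (array([5.34858e+02, 3.35223e+02, 3.35000e-01, 9.68000e-01]), array([538., 338.,  47.]))
pot_white top None
pot_white scene (array([5.32456e+02, 3.39430e+02, 3.63000e-01, 8.69000e-01]), array([532., 331.,  43.]))
pot_yellow wrist (array([5.31206e+02, 2.11808e+02, 1.90000e-02, 9.69000e-01]), array([531., 212.,  47.]))
pot_yellow top (array([5.34429e+02, 1.74751e+02, 7.29000e-01, 2.95000e-01]), array([534., 213.,  40.]))
pot_yellow scene (array([5.26559e+02, 2.17587e+02, 8.30000e-02, 8.87000e-01]), array([534., 213.,  44.]))
pot_red wrist (array([ 5.35197e+02,  8.65070e+01, -1.32000e-01,  9.51000e-01]), array([540.,  86.,  44.]))
pot_red top (array([5.34276e+02, 8.70690e+01, 8.40000e-02, 9.31000e-01]), array([538.,  86.,  43.]))
pot_red scene (array([ 5.3146e+02,  8.8923e+01, -1.1500e-01,  9.1700e-01]), array([534.,  84.,  46.]))
```

```bash
cat >> h.py <<'E'
SLOT={'pot_red':(518,-363),'pot_yellow':(518,-243),'pot_white':(518,-123)}
def look(x,y,z=420): env.reach([x-95,y,z],down(0))
def hp(x,y,yaw,z): return [x-47*np.cos(yaw),y-47*np.sin(yaw),z]
def pick_place(name,x,y,yaw,z0,slot,grip=80):
    R=down(yaw); gripper_to(.6)
    env.reach(hp(x,y,yaw,z0+230),R)
    hit=env.move_straight(hp(x,y,yaw,z0+125),120,stop_force=8); print('down hit',hit)
    if hit: return False
    gripper_to(0,grip); w=env.current_gripper_width(); print('width',w,w*85,'force',env.current_gripper_force())
    f0=np.array(env.current_ft_force()); env.move_straight(hp(x,y,yaw,z0+290),120); env.pause(.1)
    print('lift dF',np.round(np.array(env.current_ft_force())-f0,1))
    P=lambda z:hp(*slot,0,z)
    env.reach(P(12+200),down(0)); env.move_straight(P(12+135),120)
    print('touch',env.move_straight(P(12+119),25,stop_force=4),np.round(env.current_position(),1))
    gripper_to(.6); env.move_straight(P(12+260),150); return True
E
python3 - <<'E'
from h import *
look(535,86); r=find_pot('pot_red',45); print(np.round(r[:4],3))
pick_place('pot_red',*r[:3],45,SLOT['pot_red'])
look(518,-363); r=find_pot('pot_red',12); print(np.round(r[:4],3)); snap('wrist','w1')
print(env.current_clock())
E
```

```text
[ 5.35054e+02  8.64180e+01 -1.36000e-01  9.49000e-01]
down hit False
width 0.13171698983730307 11.19594413617076 force 79.49004292488098
lift dF [-0.5 -2.1 -9.2]
touch True [ 470.7 -363.1  137.4]
[ 5.17690e+02 -3.65478e+02 -2.40000e-02  9.65000e-01]
16.1333
```

View pics/w1.png

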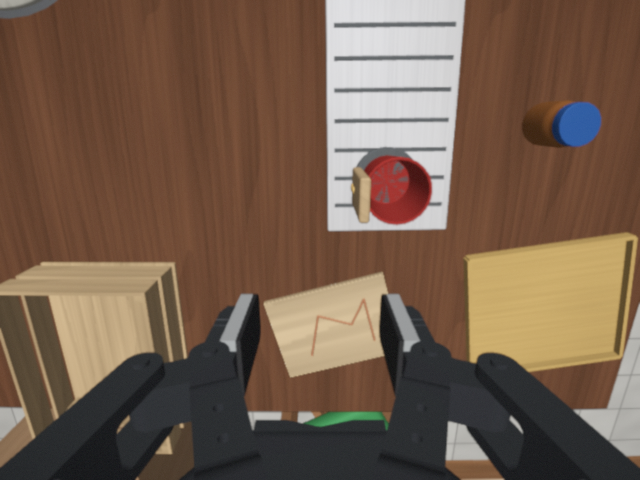

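The red pot (395,187) is upright and fully on the board, near its right-hand end. Next are yellow and white.

```bash
python3 - <<'E'
from h import *
for n,g in (('pot_yellow',(531,212)),('pot_white',(535,335))):
    look(*g); r=find_pot(n,45); print(n,np.round(r[:4],3))
    if r[3]<.92: break
    if not pick_place(n,*r[:3],45,SLOT[n]): break
look(518,-243,480); snap('wrist','w2')
for n in SLOT: r=find_pot(n,12); print(n,None if r is None else np.round(r[:4],3))
print(env.current_clock())
E
```

```text
pot_yellow [531.501 211.195   0.      0.947]
down hit False
width 0.13039989548422806 11.083991116159385 force 79.45179462432861
lift dF [ -1.3  -0.3 -10.9]
touch True [ 470.8 -243.3  137.5]
pot_white [5.35304e+02 3.34689e+02 3.14000e-01 9.63000e-01]
down hit False
width 0.1283579557698851 10.910426240440232 force 79.0372359752655
lift dF [ 0.5 -0.1 -9.5]
touch True [ 471.1 -123.2  137.3]
pot_red [ 5.17344e+02 -3.66197e+02 -1.50000e-02  9.50000e-01]
pot_yellow [ 5.17816e+02 -2.45119e+02 -5.30000e-02  9.56000e-01]
pot_white [ 5.17697e+02 -1.21541e+02  8.00000e-03  9.75000e-01]
38.7833
```

View pics/w2.png

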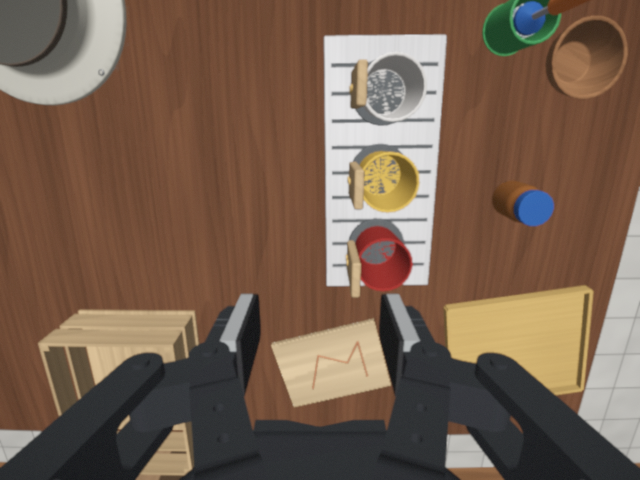

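All three pots stand upright on the board: white (390,88), yellow (386,182) and red (382,260). Now I'll find the brush and holder.

```bash
cat >> h.py <<'E'
def cyl(parts,d,T):
    K=np.array([[d['fx'],0,d['cx']],[0,d['fy'],d['cy']],[0,0,1.]]); R=np.array(d['attitude']); m=np.zeros((480,640),np.uint8)
    o,(ax,ay)=np.array(T[:3]),T[3:5]; zz=np.array([ax,ay,1.]); zz/=np.linalg.norm(zz)
    xx=np.cross([0,1,0],zz); xx/=np.linalg.norm(xx); yy=np.cross(zz,xx)
    for r,a,b in parts:
        W=o+np.r_[circ(r,a),circ(r,b)]@np.array([xx,yy,zz])
        uv=cv2.projectPoints((W-d['position'])@R,np.zeros(3),np.zeros(3),K,np.array(d['distortion'],float))[0]
        cv2.fillConvexPoly(m,cv2.convexHull(np.round(uv*16).astype(np.int32)),1,shift=4)
    return m>0
def orange(d):
    h=cv2.cvtColor(d['img'],cv2.COLOR_RGB2HSV); return (h[...,0]<14)&(h[...,1]>190)&(h[...,2]>130)
E
python3 - <<'E'
from h import *
gripper_to(1.0)
S=[]
for p in ([700,30,450],[600,30,450]):
    env.reach(p,down(0)); d=snap('wrist','b%d'%p[0]); o=spotter.outline_of('wrist','brush')
    print([(round(x['p'],2),x['pixels'].sum(),np.argwhere(x['pixels']).mean(0).round()) for x in o][:2])
    for n in ('brush','holder'): print(n,[np.round(x['position']).tolist()+[round(x['p'],2)] for x in spotter.spot_point('wrist',n)[:2]])
    if o: S.append((d,o[0]['pixels']))
d=snap('scene'); o=spotter.outline_of('scene','brush')
if o: S.append((d,o[0]['pixels'])); print('scene',o[0]['p'],o[0]['pixels'].sum())
# handle + neck + head, hidden head part ignored: fit only handle via orange pixels inside outline
def f(v):
    e=0
    for d,M in S:
        h=cyl([(10,115,210)],d,[v[0],v[1],6,v[2]/100,v[3]/100]); m=M&orange(d)
        e+=1-(h&m).sum()/max((h|m).sum(),1)
    return e
r=minimize(f,[702,-32,0,0],method='Nelder-Mead',options=dict(initial_simplex=np.array([[702,-32,0,0]]*5)+np.r_[np.zeros((1,4)),6*np.eye(4)]))
print(np.round(r.x,2),r.fun,len(S),env.current_clock())
E
python3 -c "
import cv2,numpy as np
cv2.imwrite('pics/bb.png',np.hstack([cv2.imread('pics/b%d.png'%p)[100:480:,130:530] for p in(700,600)]))"
```

```text
[(0.95, np.int64(1241), array([231., 320.])), (0.43, np.int64(20156), array([ 88., 203.]))]
brush [[702.0, -35.0, 6.0, 0.79]]
holder [[705.0, -34.0, 1.0, 0.74], [702.0, -34.0, 6.0, 0.57]]
[(0.66, np.int64(1319), array([233., 397.])), (0.5, np.int64(3616), array([244., 452.]))]
brush [[705.0, -32.0, 8.0, 0.8]]
holder [[701.0, -31.0, 0.0, 0.71]]
scene 0.62 348
[702. -32.   0.   0.] 3.0 3 41.7167
```

View pics/bb.png

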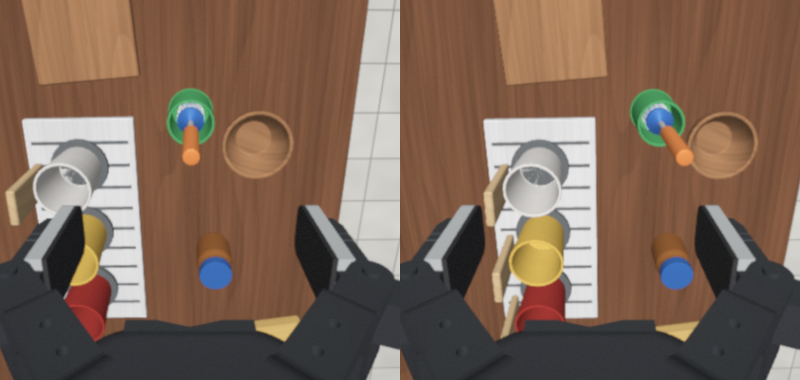

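The brush stands in the holder (190,115 in the left crop), with its orange handle end at (190,155). My orange threshold was too strict, so I'll loosen it and refit the brush and the holder.

```bash
cat >> h.py <<'E'
def orange(d):
    h=cv2.cvtColor(d['img'],cv2.COLOR_RGB2HSV).astype(int); return (h[...,0]<18)&(h[...,0]>5)&(h[...,1]>130)&(h[...,2]>175)
def green(d):
    h=cv2.cvtColor(d['img'],cv2.COLOR_RGB2HSV).astype(int); return (h[...,0]>50)&(h[...,0]<85)&(h[...,1]>110)
def near(m,d,c,r):
    return m&cyl([(r,0,220)],d,[c[0],c[1],0,0,0])
def fit(S,parts,v0,z):
    def f(v):
        return sum(1-(lambda h:(h&m).sum()/max((h|m).sum(),1))(cyl(parts,d,[v[0],v[1],z]+([v[2]/100,v[3]/100] if len(v)>2 else [0,0]))) for d,m in S)/len(S)
    n=len(v0); return minimize(f,v0,method='Nelder-Mead',options=dict(initial_simplex=np.array([v0]*(n+1),float)+np.r_[np.zeros((1,n)),6*np.eye(n)]))
E
python3 - <<'E'
from h import *
D=[]
for p in ([600,30,450],[700,30,450]):
    env.reach(p,down(0)); D.append(snap('wrist'))
D.append(snap('scene'))
G=[]
for d in D:
    m=near(green(d),d,(702,-32),60).astype(np.uint8); c=cv2.findContours(m,0,2)[0]; c=cv2.convexHull(np.vstack([x for x in c if len(x)>5])); g=np.zeros_like(m); cv2.fillPoly(g,[c],1); G.append((d,g>0))
O=[(d,near(orange(d),d,(702,-32),45)) for d in D]
print([m.sum() for _,m in O],[m.sum() for _,m in G])
for S in (G[:2],G[2:],G): r=fit(S,[(35,0,30),(34,0,80)],[702,-32],0); print('holder',np.round(r.x,1),round(r.fun,3))
for S in (O[:2],O): r=fit(S,[(10,115,210)],[702,-32,0,0],6); print('brush',np.round(r.x,2),round(r.fun,3),'grip',np.round(r.x[:2]+1.9*r.x[2:],1))
print(env.current_clock())
E
```

```text
[np.int64(557), np.int64(527), np.int64(38)] [np.int64(2190), np.int64(2067), np.int64(672)]
holder [699.8 -30.1] 0.092
holder [697.9 -28.3] 0.162
holder [700.1 -28.2] 0.119
brush [703.78 -37.43  -1.15   3.71] 0.249 grip [701.6 -30.4]
brush [703.58 -39.59  -1.23   5.56] 0.434 grip [701.2 -29. ]
42.6583
```

```bash
python3 - <<'E'
from h import *
gripper_to(.7); env.reach([701.5,-30.5,290],down(0))
print(env.move_straight([701.5,-30.5,190],100,stop_force=8))
gripper_to(0,60); print(env.current_gripper_width()*85,env.current_gripper_force(),np.round(env.current_ft_force(),1))
env.move_straight([701.5,-30.5,400],150); 
env.reach([620,-30,420],down(0)); env.pause(.2); print(np.round(env.current_ft_force(),1))
d=snap('wrist','g0'); o=spotter.outline_of('wrist','brush'); print([(round(x['p'],2),x['pixels'].sum()) for x in o])
print([np.round(x['position']-env.current_position(),1) for x in spotter.spot_point('wrist','brush')[:2]])
d=snap('scene','g1')
print([np.round(x['position']-env.current_position(),1) for x in spotter.spot_point('scene','brush')[:2]])
print(env.current_clock())
a=cv2.imread('pics/g0.png')[:,120:520]; b=cv2.resize(cv2.imread('pics/g1.png')[90:290,200:400],(400,400)); b=np.vstack([b,np.zeros((80,400,3),np.uint8)])
cv2.imwrite('pics/g.png',np.hstack([a,b]))
E
```

```text
False
18.419409249044236 58.63076090812683 [-1.4 -0.2  4.5]
[ 0.3  0.8 -1.6]
[(0.57, np.int64(8615))]
[array([   1.9,   -1.7, -186.7])]
[array([   1.6,    0.4, -184.3]), array([ 122.5, -261.1, -416.2])]
47.7917
```

View pics/g.png

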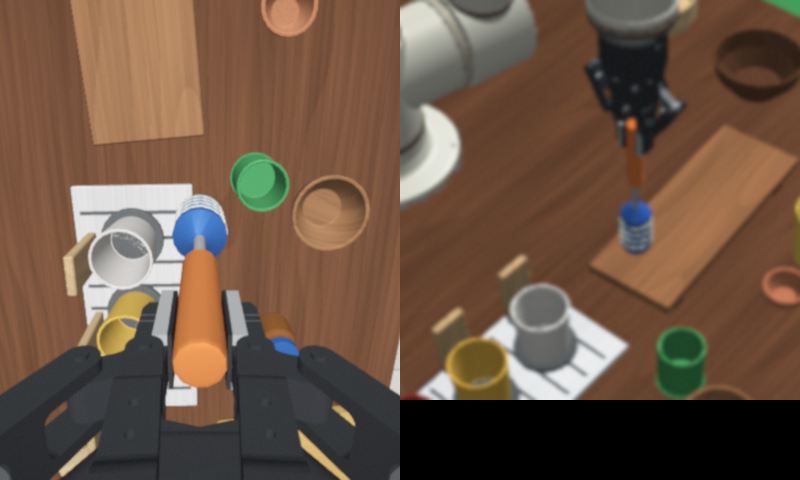

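The brush is held upright, with its head end about (1.5, -1, -185) mm from the TCP. The holder is empty at (260,182) and the white pot is at (122,255). I'll scrub white first, re-locating each pot just before scrubbing it.

```bash
cat >> h.py <<'E'
OFF=np.array([1.5,-1.])
def locate(n,g):
    for dx in (120,150,100):
        env.reach([g[0]+dx,g[1]+80,410],down(0)); r=find_pot(n,12,near=g)
        if r is not None: print(n,np.round(r[:4],3),np.round(r[4]))
        if r is not None and r[3]>.9: return np.array(r[:2])
def scrub(c,L=185):
    T=lambda z:[*(c-OFF),z+L]
    env.reach(T(215),down(0))
    print('enter',env.move_straight(T(40),120,stop_force=10))
    for k in range(2):
        h=env.move_straight(T(10),25,stop_force=6); z=env.current_position()[2]; print('bottom',h,round(z,1),np.round(env.current_ft_force(),1))
        if k==0: env.pause(.2); env.move_straight(T(101),100); env.pause(.3); env.move_straight(T(35),100)
    env.pause(.2); env.move_straight(T(215),150)
E
python3 - <<'E'
from h import *
n='pot_white'; c=locate(n,SLOT[n])
if c is not None: scrub(c)
c2=locate(n,SLOT[n]); snap('wrist','s1'); print(env.current_clock())
E
```

```text
pot_white [ 5.18558e+02 -1.21645e+02 -3.90000e-02  9.44000e-01] [ 519. -122.   17.]
enter False
bottom True 207.4 [0.  0.1 6.2]
bottom True 207.4 [-0.6  0.4  6.9]
pot_white [ 5.18206e+02 -1.21644e+02 -4.70000e-02  9.23000e-01] [ 520. -118.   14.]
56.5
```

View pics/s1.png

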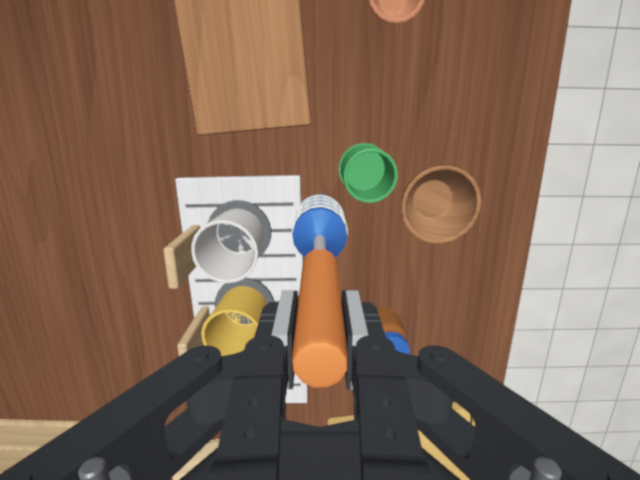

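White scrubbed: contact came at exactly the floor height both times, and the pot (238,240) hasn't moved. Next are yellow and red.

```bash
python3 - <<'E'
from h import *
for n in ('pot_yellow','pot_red'):
    c=locate(n,SLOT[n])
    if c is None: print('lost',n); snap('wrist','lost'); break
    scrub(c)
env.reach([640,-140,420],down(0)); snap('wrist','s2'); 
print([np.round(x['position']-env.current_position(),1) for x in spotter.spot_point('wrist','brush')[:1]])
for n in SLOT: print(n,[np.round(x['position']).tolist() for x in spotter.spot_point('wrist',n)[:1]])
print(env.current_clock())
E
```

```text
pot_yellow [ 5.18355e+02 -2.44191e+02 -4.90000e-02  9.26000e-01] [ 519. -245.   13.]
enter False
bottom True 207.4 [ 0.2 -0.3  7.1]
bottom True 207.4 [0.2 0.3 7.4]
pot_red [ 5.17349e+02 -3.65581e+02 -9.00000e-03  9.51000e-01] [ 522. -366.   11.]
enter False
bottom True 207.4 [-1.1 -0.2  6.7]
bottom True 207.4 [0.  0.1 6.3]
[array([   0.7,   -5.2, -185.3])]
pot_red [[519.0, -367.0, 11.0]]
pot_yellow [[518.0, -247.0, 13.0]]
pot_white [[518.0, -120.0, 18.0]]
74.175
```

View pics/s2.png

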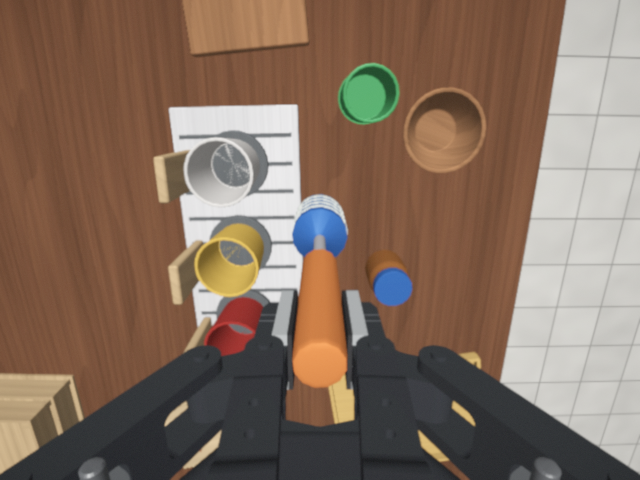

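All three pots are scrubbed and still upright, and the brush hasn't shifted in the grip. Next I'll refit the holder (369,93) and put the brush back.

```bash
python3 - <<'E'
from h import *
S=[]
for p in ([620,-40,420],[620,-100,420]):
    env.reach(p,down(0)); d=snap('wrist'); m=near(green(d),d,(700,-30),60).astype(np.uint8)
    c=cv2.convexHull(np.vstack([x for x in cv2.findContours(m,0,2)[0] if len(x)>8])); g=np.zeros_like(m); cv2.fillPoly(g,[c],1); S.append((d,g>0))
r=fit(S,[(36,0,5),(34,0,80)],[700,-30],0); print(np.round(r.x,1),round(r.fun,3))
c=r.x if r.fun<.1 and np.hypot(*(r.x-[700,-30]))<6 else np.array([700,-30.])
T=lambda z:[*(c-OFF),z+185]
env.reach(T(180),down(0)); print('enter',env.move_straight(T(20),100,stop_force=8))
print('floor',env.move_straight(T(-4),25,stop_force=3),np.round(env.current_position(),1))
gripper_to(.7); env.move_straight(T(190),120); env.reach([440,-140,500],down(0))
snap('wrist'); 
for n in SLOT: r=find_pot(n,12); print(n,None if r is None else np.round(r[:4],3))
d=snap('scene','e1'); print([np.round(x['position']).tolist() for x in spotter.spot_point('scene','brush')[:1]],env.current_clock())
cv2.imwrite('pics/e1c.png',cv2.resize(d['img'][60:400,120:520,::-1],(700,595)))
E
```

```text
[699.2 -30.5] 0.089
enter False
floor True [697.8 -29.5 190.4]
pot_red [ 5.17812e+02 -3.65651e+02  2.60000e-02  9.28000e-01]
pot_yellow [ 517.33  -244.69    -0.       0.953]
pot_white [ 5.17220e+02 -1.21896e+02 -5.80000e-02  9.53000e-01]
[[697.0, -32.0, 3.0]] 81.975
```

View pics/e1c.png

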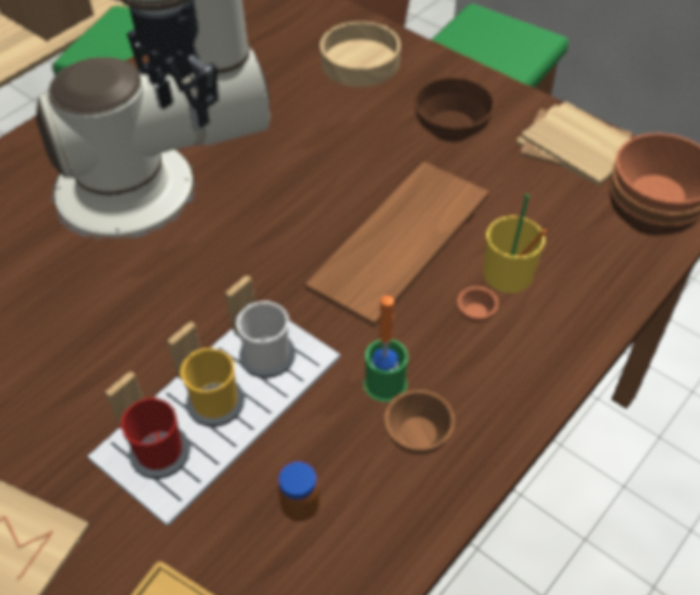

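The brush stands head down in its holder at (387,350). The pots are upright on the board at (155,435), (212,383) and (265,337), and everything else is where it was, so I'm handing the job in.

```bash
python3 -c "
from h import *
print(workorder.close_job())"
```

```text
the job is handed in; nothing more can be done
None
```

I moved all three pots to the draining board, scrubbed them in order (white, yellow, red), stood the brush back in its holder, and handed the job in at about 82 s; no verdict was shown.

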